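Angle a brass tube past the clamp post into the welding jig

TASK

Load the brass tube into the welding jig by pushing it along the table with the fingertips: angle it so that the end nearer the clamp post goes in behind the post, then push the other end in, until the whole tube lies flat against the fence, between the two end stops. Slide it only, never lift or tip it, leave everything else on the table where it is, and finish clear of the tube.

Things in the scene. Friction and masses are not known exactly. Their poses are not given: they have to be found in the camera images.
- tube: Straight square brass tube with closed flat ends: 260 mm long (its own y), 30 mm wide (x), 30 mm high (z), about 0.6 kg, loose, slides on the steel table. Origin: centre of its underside. Starts on the robot side of the jig, shifted right: its left end lies right of the clamp post; its y axis points left, roughly along the fence, up to about 20 degrees off. Home: origin at jig x = -15 mm.
- end_a (a point): centre of the tube's end face on its own +y side (the left end at the start, nearer the clamp post), 15 mm above its underside.
- end_b (a point): centre of the tube's end face on its own -y side (the right end at the start), 15 mm above its underside.
- jig: Plain steel welding jig, fixed: an upright fence (50 mm high, 12 mm thick, 346 mm long, foot and magnets behind it) with an end stop at each end, making a bay open towards the robot; its floor is the table. Origin: on the table, middle of the fence's front face. x points level into the fence, away from the robot; y along the fence to the left. Turned up to about 12 degrees from the world axes.
- left_stop (a point): Centre of the inner face of the left end stop, jig y = +138 mm, 22.5 mm above the table. The stop is 45 mm high and 30 mm thick (outer face at jig y = +168 mm) and stands out 34 mm in front of the fence face (jig x from -34 to 0 mm).
- right_stop (a point): Centre of the inner face of the right end stop, jig y = -138 mm, 22.5 mm above the table; the same size as the left one (outer face at jig y = -168 mm, front at jig x = -34 mm).
- clamp_post: Round steel post, fixed, in front of the left half of the bay: foot 40 mm across, 12 mm high; pillar 28 mm across, 67 mm high. Origin: on its axis, on the table; x, y parallel to the jig's. A clamp screw runs along x, 22 mm up: pad 18 mm across reaches to x = +20 mm, knob 26 mm across to x = -46 mm; not to be turned. Gap from pad or foot to the fence 48 to 53 mm.
- wax_tin: round steel tin full of hard white wax, 84 mm across, 46 mm high, near the clamp post. Origin: centre of its underside. Leave it alone.
- disc_1: small solid brass disc, 42 mm across, 12 mm thick, lying flat to the right of the jig. Origin: centre of its underside. Leave it alone.
- disc_2: another such brass disc, 42 mm across, 12 mm thick, farther to the right. Origin: centre of its underside. Leave it alone.
- mag_square: red triangular magnetic welding square lying flat, legs 90 mm long and 30 mm wide, 14 mm thick, its right-angled corner at x = y = -45 mm. Origin: on its underside. Leave it alone.
- scissors: closed scissors with black handles, lying flat, about 190 mm long, 70 mm wide, 11 mm high. Origin: near the pivot. Leave it alone.
- brass_cross: finished brass cross of two round bars 24 mm thick and 220 mm long, lying flat. Origin: under its middle. Leave it alone.
- wax_brush: small brush, 170 mm long, lying flat along its x axis. Origin: on its underside. Leave it alone.

How it is judged:
By the outcome, as a careful person would: the job done as asked, in the order asked, and still so for the second after the job is handed in, with the robot touching nothing.
It also fails if it takes over 67 s, if anything falls off the work surface, if the arm or the gripper's body presses on something with over 40 N, if the wrist force passes 120 N, or if a joint passes its speed limit or range.

ROBOT

A 6-joint arm with a two-finger parallel gripper is mounted at the origin on the work surface. World frame = base frame: x ahead of the robot, y to its left, z up, the work surface at z = 0. Lengths are in m, angles in rad, forces in N, time in s.
With the tool pointing down it reaches from about 0.35 to 0.725 m from the base axis. Payload 4.3 kg.
Tool frame: the origin (TCP) lies midway between the tips of the shut fingers; the grasp point (between the pads) lies bot.grasp_offset behind it (bot.grasp_offset is the distance from the TCP to the grasp point, in m); z points along the fingers, y is the line along which they close (so a half turn about z gives the same grasp; the last joint's range is limited). The gripper opens to 85 mm and grips with 20 to 120 N. Pads are 22 mm wide; open, the fingers measure 114 mm over their backs; the gripper's body (76 mm by 85 mm) begins 54 mm behind the grasp point. The pads swing forward as they close: fully open they stand 13 mm farther back than shut.
Start: joints at [1.112, 0.377, 0.081, 1.274, 0, 1.46], TCP at [0.197, 0.54, 0.194] pointing down, gripper open.
Joint ranges: [-2.72, 2.72], [-0.84, 1.66], [-1.02, 1.22], [-1.77, 2.12], [-1.37, 1.28], [-3.14, 3.14]. Speed limits (rad/s): [2.57, 2.57, 3.14, 3.14, 3.14, 3.14].

INTERFACE

Orientations are given as a unit quaternion [w, x, y, z].
In Python, from rig import bot gives the robot as it stands. The module is installed in compiled form; this text tells all that it offers. Calls block until the motion is done:
- bot.goto(position, orientation): joint-space move of the TCP to a pose.
- bot.move_linear(position, rot=None, feed=0.15, threshold=None): straight line of the TCP; rot=None keeps the orientation; feed is the mean speed in m/s. With threshold (N) it stops when the force on the tool has changed by that much, and returns True; else False.
- bot.move_j(angles): joint-space move.
- bot.ungrasp() and bot.grab(f_grip=None): open the fingers fully, or close them until they stop; f_grip is the grip in N (None keeps the last).
- bot.pause(seconds).
- bot.inverse_kinematics(position, orientation): joint angles nearest the present ones, or None.
- bot.read_camera(name): name is "scene" or "top" or "wrist"; returns a dict with "pixels" (384x512x3 uint8, blue, green, red), "z_map" (384x512 float32, m along the optical axis (not along the pixel's ray), 0 where there is no reading), "fx", "fy", "cx", "cy" (pixels), "T" (4x4, takes a point from camera to world coordinates). Camera axes: x right, y down, z forward; pixel columns grow to the right and rows downward; lengths in m; the calibration is good to about 2 mm. A picture is of the moment at which its call begins.
A pose or a line that the arm cannot do raises bot.IKError and nothing moves.
- bot.hand_in(): hands the job in; it is judged then, once.
Trained networks look in a picture, given as the dict that the camera call returned (one of the last four; its "shot" number tells which), for a name from the list of things; names that differ only in an ending like _2 or _b are one class to them, and where a whole thing is asked for, a point or a joint stands for the part that bears it (a point fixed in the world has none). Each returns a list of dicts, best first, with "conf" (0 to 1); they miss things now and then, are a little off and sometimes report something else, mostly with a low value. They report only what shows in the picture. A call takes as long as a camera call.
- bot.find_in(query, picture): "location" ([column, row] as shares, 0 to 1, of the picture: columns of its width, rows of its height, amid what is visible of it).
- bot.regions_of(query, picture): "mask" (384x512 bool, what is visible of it) and "location" ([column, row] as shares, 0 to 1, of the picture: columns of its width, rows of its height, amid what is visible of it).
Readings, each from a call of its own:
- bot.current_time(): time.
- bot.current_q(): joint angles.
- bot.current_joint_velocities(): joint speeds.
- bot.current_joint_torque(): joint torques, N m.
- bot.current_ee_pos(): TCP position.
- bot.current_ee_rot(): TCP orientation.
- bot.current_force(): force on the tool from outside, world axes, zero at the start.
- bot.current_wrist_torque(): the same for the moment, N m.
- bot.current_width(): finger opening in m.
- bot.current_grasp_force(): force on a finger pad.
Only numpy, scipy, OpenCV 4.12 (cv2) and the standard library are available. Lean on these libraries where they do the work, as an engineer would, in place of code of your own. Each camera call takes 0.05 s, during which the arm holds its last target. There are 200 camera calls.

## Working session

There is one attempt and no reset: what is moved stays moved. The work goes in short steps, each a Python script; the robot and the scene stay as the last script left them, time stands still between calls to the robot, and variables do not carry over. Pictures are saved under pics/ and viewed, at most 10 in all, crops included, and the job is handed in when it is done.

```bash
mkdir -p pics
cat > h.py <<'E'
from rig import bot
import numpy as np, cv2
def cloud(p):
    z=p["z_map"]; v,u=np.mgrid[:384,:512]
    c=np.stack([(u-p["cx"])/p["fx"]*z,(v-p["cy"])/p["fy"]*z,z,np.ones_like(z)],-1)
    return (c@np.array(p["T"]).T)[...,:3]
def pts(q,p,k=0):
    r=bot.regions_of(q,p)
    if not r: return None,0,None
    m=r[k]["mask"]&(p["z_map"]>0)
    return cloud(p)[m],r[k]["conf"],m
E
python3 - <<'E'
from h import *
for n in ("top","scene"):
    p=bot.read_camera(n); cv2.imwrite(f"pics/{n}0.png",p["pixels"])
    for q in ["tube","jig","clamp_post","wax_tin","disc_1","mag_square","scissors","brass_cross","wax_brush"]:
        r=bot.regions_of(q,p); C=cloud(p)
        for a in r[:2]:
            m=a["mask"]&(p["z_map"]>0); P=C[m]
            if len(P): print(n,q,round(a["conf"],2),np.round(np.array(a["location"])*[512,384]),len(P),np.round(np.median(P,0),3),np.round(P.min(0),3),np.round(P.max(0),3))
print(bot.current_time())
E
```

```text
top tube 0.6 [252. 212.] 1098 [0.505 0.022 0.029] [ 0.457 -0.103 -0.005] [0.557 0.148 0.034]
top jig 0.85 [215. 152.] 3253 [0.675 0.117 0.013] [ 0.588 -0.059 -0.005] [0.746 0.301 0.055]
top jig 0.67 [149. 197.] 851 [0.54  0.297 0.046] [ 0.5    0.259 -0.003] [0.594 0.36  0.052]
top clamp_post 0.73 [186. 184.] 265 [0.578 0.195 0.032] [ 0.542  0.177 -0.003] [0.615 0.219 0.07 ]
top wax_tin 0.59 [150. 195.] 864 [0.54  0.296 0.046] [ 0.5    0.259 -0.004] [0.593 0.342 0.052]
top disc_1 0.72 [221. 149.] 3347 [0.675 0.112 0.013] [ 0.588 -0.06  -0.005] [0.746 0.292 0.055]
top disc_1 0.57 [293. 178.] 144 [ 0.595 -0.105  0.011] [ 0.575 -0.125  0.007] [ 0.614 -0.087  0.015]
top mag_square 0.89 [388. 192.] 676 [ 0.571 -0.371  0.012] [ 0.528 -0.439 -0.004] [ 0.616 -0.325  0.018]
top scissors 0.57 [396. 259.] 608 [ 0.376 -0.393  0.007] [ 0.317 -0.449 -0.003] [ 0.492 -0.332  0.015]
top brass_cross 0.75 [ 86. 212.] 1296 [0.502 0.478 0.021] [ 0.403  0.377 -0.002] [0.602 0.577 0.029]
top wax_brush 0.59 [168. 245.] 755 [0.413 0.242 0.017] [ 0.319  0.204 -0.005] [0.484 0.278 0.025]
scene tube 0.85 [256. 1
[... 474 characters left out ...]
0.72 [305. 207.] 261 [0.598 0.197 0.036] [0.543 0.176 0.003] [0.613 0.214 0.071]
scene mag_square 0.94 [125. 189.] 418 [ 0.579 -0.376  0.013] [ 0.509 -0.452 -0.002] [ 0.619 -0.326  0.018]
scene scissors 0.69 [146. 157.] 237 [ 0.383 -0.394  0.006] [ 0.314 -0.447 -0.002] [ 0.495 -0.337  0.013]
scene scissors 0.69 [257. 190.] 981 [0.516 0.031 0.026] [ 0.459 -0.106 -0.002] [0.556 0.145 0.035]
scene brass_cross 0.78 [407. 203.] 843 [0.498 0.467 0.02 ] [ 0.366  0.375 -0.002] [0.602 0.565 0.028]
scene brass_cross 0.39 [276. 224.] 3862 [0.678 0.121 0.02 ] [ 0.591 -0.062 -0.003] [0.744 0.289 0.054]
scene wax_brush 0.92 [327. 182.] 391 [0.431 0.236 0.017] [ 0.322  0.198 -0.005] [0.488 0.271 0.026]
1.0
```

Run:
```python
from h import *
p=bot.read_camera("top"); C=cloud(p)
im=p["pixels"][100:290,60:420]; cv2.imwrite("pics/crop.png",cv2.resize(im,None,fx=2.2,fy=2.2,interpolation=cv2.INTER_CUBIC))
print(np.array(p["T"]).round(3),p["fx"])
P,c,m=pts("jig",p)
f=P[(P[:,2]>.046)&(P[:,0]>.6)]
print(len(f),f.min(0),f.max(0))
def rect(a):
    r=cv2.minAreaRect((a[:,:2]*1000).astype(np.float32)); return np.round(r[0],1),np.round(r[1],1),round(r[2],2),np.round(cv2.boxPoints(r))
print("fence",rect(f))
s=P[(P[:,2]>.038)&(P[:,2]<.0475)]
print("stops",len(s)); print(np.round(s[::6],3).tolist()[:40])
T,c,m=pts("tube",p); t=T[(T[:,2]>.024)&(T[:,2]<.036)]
print("tube",rect(t), np.median(t[:,2]))
q,c,m=pts("clamp_post",p); q=q[q[:,2]>.06]; print("post",len(q),q.mean(0),np.ptp(q,axis=0))
q,c,m=pts("wax_tin",p); q=q[q[:,2]>.04]; print("tin",rect(q))
```

```text
[[ 0.007 -0.984  0.177  0.392]
 [-1.    -0.01  -0.013  0.039]
 [ 0.014 -0.177 -0.984  1.029]
 [ 0.     0.     0.     1.   ]] 360.31381547260264
630 [ 0.60116906 -0.049575    0.04604665] [0.71273229 0.28909329 0.05477906]
fence (array([663. , 117.6]), array([341.6,  87.1]), 82.9, array([[599., -46.],
       [685., -57.],
       [727., 282.],
       [641., 292.]], dtype=float32))
stops 493
[[0.718, 0.218, 0.038], [0.708, 0.175, 0.043], [0.706, 0.175, 0.04], [0.702, 0.226, 0.041], [0.703, 0.157, 0.042], [0.699, 0.163, 0.044], [0.696, 0.174, 0.043], [0.698, 0.115, 0.038], [0.694, 0.163, 0.041], [0.69, 0.166, 0.043], [0.691, 0.061, 0.045], [0.687, 0.168, 0.045], [0.683, 0.278, 0.045], [0.685, 0.061, 0.045], [0.683, 0.117, 0.04], [0.683, 0.049, 0.042], [0.681, 0.066, 0.04], [0.674, 0.285, 0.046], [0.678, 0.055, 0.039], [0.672, 0.221, 0.045], [0.675, 0.052, 0.041], [0.668, 0.263, 0.045], [0.669, 0.204, 0.046], [0.672, 0.058, 0.04], [0.666, 0.269, 0.044], [0.667, 0.244, 0.039], [0.666, 0.184, 0.046], [0.663, 0.28, 0.044], [0.663, 0.26, 0.045], [0.663, 0.218, 0.047], [0.667, 0.006, 0.039], [0.659, 0.277, 0.045], [0.659, 0.26, 0.046], [0.66, 0.192, 0.047], [0.663, 0.114, 0.039], [0.656, 0.271, 0.046], [0.659, 0.193, 0.041], [0.658, 0.15, 0.047], [0.654, 0.268, 0.044], [0.655, 0.15, 0.047]]
tube (array([505. ,  21.9]), array([259.5,  30.2]), 74.06, array([[ 455.,  -99.],
       [ 484., -107.],
       [ 555.,  143.],
       [ 526.,  151.]], dtype=float32)) 0.02927432382436501
post 67 [0.58638774 0.19428681 0.06617667] [0.02257449 0.02422884 0.00774106]
tin (array([541.8, 299.8]), array([81.9, 84.2]), 64.79, array([[486., 281.],
       [562., 245.],
       [597., 319.],
       [521., 355.]], dtype=float32))
```

View pics/crop.png

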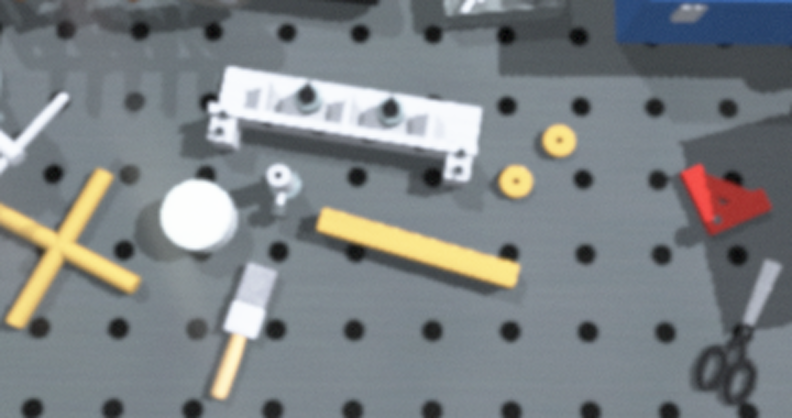

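```bash
cat >> h.py <<'E'
from scipy.spatial.transform import Rotation as R
def down(psi):   # tool z down, tool y along world direction (sin psi, cos psi) -> left, tilted to +x
    y=np.array([np.sin(psi),np.cos(psi),0]); z=np.array([0,0,-1.]); x=np.cross(y,z)
    q=R.from_matrix(np.c_[x,y,z]).as_quat(); return np.r_[q[3],q[:3]]
def rect(a):
    r=cv2.minAreaRect((a[:,:2]*1000).astype(np.float32)); return np.round(r[0],1),np.round(r[1],1),np.round(cv2.boxPoints(r),1).tolist()
E
python3 - <<'E'
from h import *
print(R.from_quat(np.roll(bot.current_ee_rot(),-1)).as_matrix().round(2).tolist(), bot.grasp_offset)
bot.goto([0.50,0.08,0.28],down(0.2))
p=bot.read_camera("wrist"); cv2.imwrite("pics/w1.png",p["pixels"]); C=cloud(p); np.savez("w1.npz",C=C)
print(bot.current_q(),np.array(p["T"]).round(3).tolist())
for q in ["tube","clamp_post","jig","disc_1"]:
    P,c,m=pts(q,p)
    if P is None or not len(P): print(q,None); continue
    h={"tube":.026,"clamp_post":.062,"jig":.0475,"disc_1":.008}[q]
    P=P[P[:,2]>h]; print(q,round(c,2),len(P),np.median(P,0).round(4),rect(P) if len(P) else '')
print(bot.current_time())
E
```

```text
[[-0.94, 0.34, 0.0], [0.34, 0.94, 0.0], [0.0, 0.0, -1.0]] 0.0187
[3.48080455e-02 2.28426614e-01 9.68249485e-02 1.43956339e+00
 2.11867813e-04 2.33429646e-01] [[0.198, 0.937, 0.288, 0.425], [0.98, -0.189, -0.058, 0.096], [0.0, 0.294, -0.956, 0.462], [0.0, 0.0, 0.0, 1.0]]
tube 0.55 3826 [0.5018 0.0188 0.0312] (array([502.7,  19.6]), array([259.5,  30.4]), [[452.29998779296875, -101.0], [481.6000061035156, -109.4000015258789], [553.2000122070312, 140.10000610351562], [523.9000244140625, 148.5]])
clamp_post 0.71 316 [0.5847 0.1926 0.068 ] (array([585.4, 192.8]), array([25.8, 26. ]), [[571.4000244140625, 181.10000610351562], [597.2999877929688, 178.8000030517578], [599.5, 204.5], [573.5999755859375, 206.8000030517578]])
jig 0.68 2147 [0.6487 0.1071 0.051 ] (array([658.3, 116.2]), array([344.6,  91.3]), [[587.0, -47.20000076293945], [677.2999877929688, -61.0], [729.5999755859375, 279.6000061035156], [639.4000244140625, 293.5]])
disc_1 0.64 512 [ 0.592  -0.1075  0.0131] (array([ 592.4, -108.1]), array([39.1, 40.8]), [[567.2000122070312, -120.80000305175781], [606.2000122070312, -132.6999969482422], [617.7000122070312, -95.4000015258789], [578.7000122070312, -83.4000015258789]])
3.5083
```

View pics/w1.png

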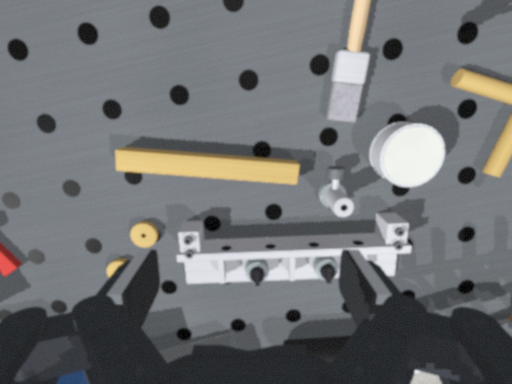

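Run:
```python
import numpy as np
from scipy.optimize import minimize_scalar
C=np.load("w1.npz")["C"].reshape(-1,3)*1000
P=C[(C[:,0]>570)&(C[:,0]<760)&(C[:,1]>-75)&(C[:,1]<310)]
table=C[np.abs(C[:,2])<8]; print("table z",np.median(table[:,2]))
F=P[(P[:,2]>48.5)&(P[:,2]<54)]
def jx(a,F): return F[:,0]*np.cos(a)-F[:,1]*np.sin(a)
def jy(a,F): return F[:,0]*np.sin(a)+F[:,1]*np.cos(a)
best=min(np.radians(np.arange(2,12,.1)),key=lambda a:-np.histogram(jx(a,F),bins=np.arange(500,800,3))[0].astype(float).__pow__(2).sum())
a=best; print("ang",np.degrees(a))
h,e=np.histogram(jx(a,F),bins=np.arange(560,760,2)); print([(int(x),int(n)) for n,x in zip(h,e) if n])
S=P[(P[:,2]>42)&(P[:,2]<48)]; 
h,e=np.histogram(jx(a,S),bins=np.arange(560,760,2)); print("stop",[(int(x),int(n)) for n,x in zip(h,e) if n])
pk=e[:-1]
X=jx(a,F); fx=np.median(X[(X>np.percentile(X,5))]); 
G=F[np.abs(X-fx)<7]; print("fence med",fx,"jy",jy(a,G).min(),jy(a,G).max())
S2=S[jx(a,S)<fx-10]; y=jy(a,S2)
for s in (y[y<100],y[y>100]): print("stop y",np.percentile(s,[1,50,99]),len(s))
```

```text
table z 1.2556519928131893
ang 8.600000000000005
[(590, 8), (592, 19), (594, 24), (596, 25), (598, 23), (600, 20), (602, 16), (604, 5), (612, 7), (614, 21), (616, 24), (618, 80), (620, 359), (622, 271), (624, 261), (626, 251), (628, 265), (630, 208), (632, 27), (650, 1), (652, 4), (654, 12), (656, 7), (658, 8), (660, 7), (662, 7), (664, 6), (666, 7), (668, 8), (670, 7), (672, 8), (674, 7), (676, 7), (678, 6)]
stop [(584, 16), (586, 69), (588, 50), (590, 54), (592, 43), (594, 37), (596, 29), (598, 31), (600, 28), (602, 26), (604, 33), (606, 47), (608, 48), (610, 43), (612, 58), (614, 41), (616, 39), (618, 133), (620, 281), (650, 2), (652, 19), (654, 2), (656, 14), (658, 13), (660, 24), (662, 24), (664, 23), (666, 21), (668, 22), (670, 20), (672, 18), (674, 11), (676, 2), (678, 2), (680, 1)]
fence med 625.0065648565026 jy 40.445624624108135 385.6819266307414
stop y [45.58715179 62.99517243 74.91240095] 319
stop y [265.89559589 363.84192017 391.22697823] 481
```

```bash
cat >> h.py <<'E'
A=np.radians(8.6); O=np.array([.6444,.1180]); EX=np.array([np.cos(A),-np.sin(A)]); EY=np.array([np.sin(A),np.cos(A)])
def W(x,y,z): return np.r_[O+EX*x/1e3+EY*y/1e3,z/1e3]   # jig mm -> world m
def J(P): d=np.atleast_2d(P)[:,:2]-O; return np.c_[d@EX,d@EY]*1e3
def U(t): t=np.radians(t); return np.array([np.sin(t),np.cos(t)]),np.array([np.cos(t),-np.sin(t)])  # along tube, normal to fence side
def rot(t): return down(A+np.radians(t))
def tube(cam="top"):
    p=bot.read_camera(cam); P,c,m=pts("tube",p); P=P[(P[:,2]>.024)&(P[:,2]<.037)]
    r=cv2.minAreaRect(J(P).astype(np.float32)); b=cv2.boxPoints(r)
    b=b[np.argsort(b[:,1])]; v=b[2:].mean(0)-b[:2].mean(0)
    print(cam,"tube c",np.round(r[0],1),"size",np.round(r[1],1),"theta",round(np.degrees(np.arctan2(v[0],v[1])),2),"conf",round(c,2),"t",bot.current_time())
    return p
E
python3 - <<'E'
from h import *
c=np.array([-125.4,-118.5]); u,n=U(9)
s=c-n*55; e=c+n*(67.8-26)
bot.goto(W(*s,60),rot(9))
bot.move_linear(W(*s,1),feed=.1)
print(bot.current_width(),bot.current_force())
hit=bot.move_linear(W(*e,1),feed=.08,threshold=25)
print(hit,J(bot.current_ee_pos()),e,bot.current_force())
bot.move_linear(W(*(e-n*25),1),feed=.15)
bot.move_linear(W(*(e-n*40),150),feed=.3)
p=tube(); p=tube("wrist"); cv2.imwrite("pics/w2.png",p["pixels"])
E
```

```text
0.08533677940294769 [ 0.61696545 -0.0662968   0.02081821]
False [[ -84.81406021 -124.97212737]] [ -84.11462736 -125.03896064] [-0.14055092 -0.84111189 -0.92323118]
top tube c [-108.5    7.2] size [29.1 14.3] theta -9.73 conf 0.62 t 7.5917
wrist tube c [-125.1 -118.2] size [259.7  30.6] theta 7.35 conf 0.58 t 7.6917
```

View pics/w2.png

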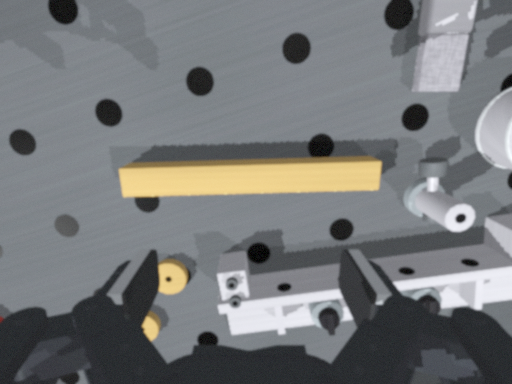

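Run:
```python
from h import *
print(bot.current_ee_pos(),bot.current_q())
c=np.array([-125.4,-118.5]); u,n=U(9)
s=c-n*55
bot.move_linear(W(*s,100),feed=.25); print(W(*s,100),bot.current_ee_pos())
print(bot.move_linear(W(*s,1),feed=.15), bot.current_ee_pos(),bot.current_force())
p=bot.read_camera("scene"); cv2.imwrite("pics/s2.png",p["pixels"][60:320,90:440].repeat(2,0).repeat(2,1)); print(bot.current_time())
```

```text
[0.50323598 0.01903906 0.1482271 ] [-8.81767047e-02  2.55157550e-01 -2.08877392e-01  1.11016729e+00
 -5.36583791e-05  2.19161478e-01]
[0.45026452 0.03621444 0.1       ] [0.44876722 0.0363638  0.09887419]
False [0.45170549 0.03602882 0.00181825] [0.26866598 0.73930589 0.5757938 ]
9.0
```

View pics/s2.png

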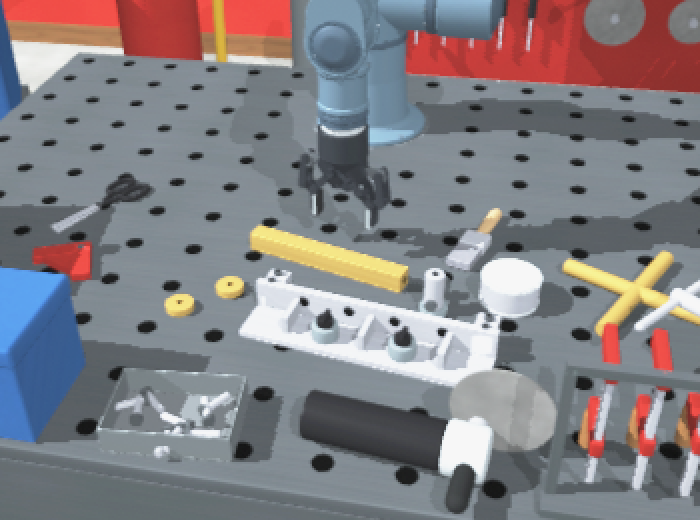

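Run:
```python
from h import *
tube("scene"); tube("top")
p=bot.read_camera("wrist"); C=cloud(p); tube("wrist")
# fingertips: lowest points in the scene view near the TCP
p=bot.read_camera("scene"); C=cloud(p).reshape(-1,3); e=bot.current_ee_pos()
k=C[(np.abs(C[:,0]-e[0])<.06)&(np.abs(C[:,1]-e[1])<.075)&(C[:,2]>.008)&(C[:,2]<.09)]
for lo in np.arange(.008,.09,.008):
    q=k[(k[:,2]>=lo)&(k[:,2]<lo+.008)]
    if len(q): print(round(lo,3),len(q),q[:,0].min().round(3),q[:,0].max().round(3),np.round(np.percentile(q[:,1],[0,25,50,75,100]),3))
```

```text
scene tube c [-122.6 -117.6] size [261.4  38.1] theta 7.53 conf 0.78 t 9.1
top tube c [-121.5 -117.5] size [257.1  29.8] theta 8.42 conf 0.61 t 9.2
wrist tube c [-125.1 -117. ] size [257.2  31.9] theta 7.37 conf 0.77 t 9.35
0.008 17 0.501 0.51 [-0.038 -0.035 -0.025 -0.018 -0.005]
0.016 14 0.5 0.51 [-0.039 -0.031 -0.026 -0.02  -0.004]
0.024 143 0.476 0.51 [-0.038 -0.018  0.002  0.033  0.092]
0.032 18 0.477 0.51 [-0.038 -0.023 -0.007  0.013  0.041]
0.048 8 0.429 0.474 [-0.009 -0.005 -0.004  0.078  0.083]
0.056 18 0.431 0.475 [-0.017 -0.005 -0.002  0.079  0.09 ]
0.064 32 0.427 0.477 [-0.016 -0.006  0.037  0.085  0.092]
0.072 28 0.433 0.479 [-0.016 -0.004  0.078  0.086  0.093]
0.08 30 0.43 0.476 [-0.02  -0.007  0.077  0.085  0.093]
0.088 9 0.425 0.477 [-0.019 -0.006 -0.004 -0.003  0.077]
```

```bash
cat > tips.py <<'E'
from h import *
def tips():
    e=bot.current_ee_pos()
    for cam in ("scene",):
        p=bot.read_camera(cam); C=cloud(p).reshape(-1,3)
        k=C[(C[:,0]>e[0]-.05)&(C[:,0]<e[0]+.03)&(np.abs(C[:,1]-e[1])<.075)&(C[:,2]>.006)&(C[:,2]<e[2]+.09)]
        print("tcp z",e[2].round(4),"width",bot.current_width(),"lowest",np.sort(k[:,2])[:12].round(3)); 
    return p
E
python3 - <<'E'
from tips import *
e=bot.current_ee_pos()
bot.move_linear(np.r_[e[:2]-EX*.02,.03],feed=.2); tips()
bot.grab(20); p=tips(); cv2.imwrite("pics/s3.png",p["pixels"][60:320,90:440].repeat(2,0).repeat(2,1)); print(bot.current_time())
E
```

```text
tcp z 0.0306 width 0.08537548001429912 lowest [0.08  0.08  0.081 0.082 0.084 0.085 0.085 0.086 0.086 0.087 0.088 0.088]
tcp z 0.03 width 0.00010624415205209365 lowest [0.068 0.07  0.071 0.072 0.072 0.073 0.074 0.075 0.075 0.076 0.077 0.077]
10.5917
```

View pics/s3.png

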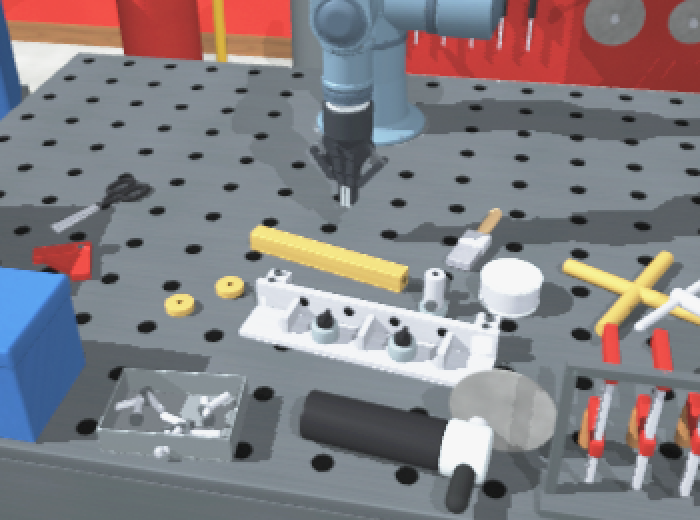

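The fingertips are really about 37 mm above the reported TCP height, so the first push passed over the tube. I'll measure the offset by touching the table lightly with closed fingers.

Run:
```python
from tips import *
e=bot.current_ee_pos()
bot.move_linear(np.r_[e[:2],-.01],feed=.15)
h=bot.move_linear(np.r_[e[:2],-.05],feed=.025,threshold=4)
print(h,bot.current_ee_pos(),bot.current_force(),bot.current_time())
e=bot.current_ee_pos(); bot.move_linear(np.r_[e[:2],e[2]+.01],feed=.1)
e=bot.current_ee_pos()
p=bot.read_camera("scene"); C=cloud(p).reshape(-1,3)
k=C[(np.abs(C[:,0]-e[0])<.04)&(np.abs(C[:,1]-e[1])<.04)&(C[:,2]>.012)&(C[:,2]<.04)]
print("tcp",e.round(4),"tip pts",len(k),k.min(0).round(4),k.max(0).round(4))
```

```text
True [ 0.43056963  0.03920099 -0.03774866] [-1.30008408  0.29300353  7.76719237] 12.075
tcp [ 0.4314  0.0392 -0.0276] tip pts 59 [0.4304 0.0267 0.0133] [0.449  0.054  0.0394]
```

Run:
```python
from h import *
c=np.array([-125.2,-118]); u,n=U(9)
s=c-n*55; e=c+n*(67.8-32)
q=bot.current_ee_pos(); bot.move_linear(np.r_[q[:2],.02],feed=.2)
bot.ungrasp()
bot.move_linear(W(*s,20),rot(9),feed=.2)
bot.move_linear(W(*s,-39),feed=.1)
hit=bot.move_linear(W(*e,-39),feed=.08,threshold=25)
f=J(bot.current_ee_pos())[0]
print(hit,f,e,bot.current_force())
bot.move_linear(W(*(e-n*25),-39),feed=.15)
bot.move_linear(W(*(e-n*45),110),feed=.3)
p=tube("wrist"); np.savez("w3.npz",C=cloud(p)); cv2.imwrite("pics/w3.png",p["pixels"])
tube("top")
```

```text
False [ -89.39430938 -123.58262048] [ -89.84075741 -123.60035385] [-0.86800052 -0.49283684 -0.03902896]
wrist tube c [ -65.7 -128.2] size [260.2  30.6] theta 9.03 conf 0.73 t 16.9
top tube c [ -80.3 -247.3] size [10.5 21.1] theta 10.51 conf 0.52 t 17.0
```

View pics/w3.png

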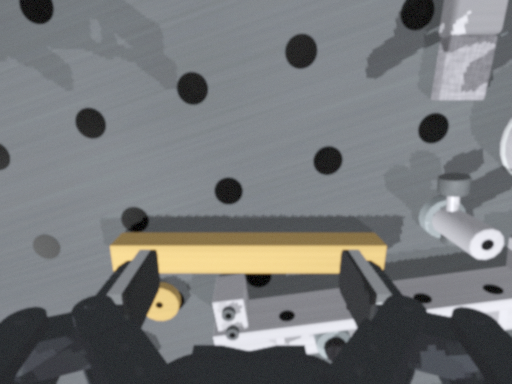

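Run:
```python
from h import *
u,n=U(9)
e=np.array([-89.4,-123.6]); s=e-n*25; e2=e+n*7.6
bot.move_linear(W(*s,20),feed=.25); bot.move_linear(W(*s,-39),feed=.12)
print(bot.move_linear(W(*e2,-39),feed=.08,threshold=25),J(bot.current_ee_pos())[0],e2)
bot.move_linear(W(*(e2-n*20),-39),feed=.15)
bot.move_linear(W(*(e2-n*30),40),feed=.25)
P1=np.array([-58.3,-129.4])
a=P1-u*172; 
bot.grab(20)
bot.goto(W(*a,40),rot(99))
tube("wrist")
bot.move_linear(W(*a,-29),feed=.15)
b=P1-u*(140-65)
print(bot.move_linear(W(*b,-29),feed=.08,threshold=15),J(bot.current_ee_pos())[0],b,bot.current_force())
p=tube("wrist"); cv2.imwrite("pics/w4.png",p["pixels"])
```

```text
False [ -81.08601114 -124.86497147] [ -81.89356861 -124.78890193]
wrist tube c [ -69.1 -215.8] size [85.1 30.1] theta 9.0 conf 0.7 t 21.4667
False [ -69.75088222 -203.19283376] [ -70.03258488 -203.47662554] [ 0.0601857  -2.30669549  1.8152425 ]
wrist tube c [ -57.3 -144.6] size [97.5 30.3] theta 9.4 conf 0.58 t 23.5333
```

View pics/w4.png

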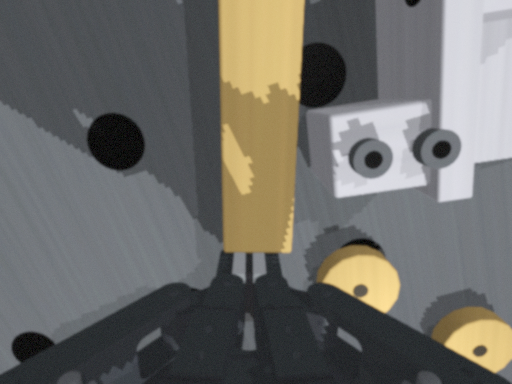

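Run:
```python
from h import *
print(bot.move_linear(W(-64.8,-143,-29),feed=.08,threshold=15),J(bot.current_ee_pos())[0],bot.current_force())
p=tube("wrist")
u,n=U(9); a=np.array([-64.8,-143])-u*15
bot.move_linear(W(*a,-29),feed=.15); bot.move_linear(W(*a,40),feed=.25)
bot.ungrasp()
# view from above and robot side
bot.goto(W(-125,-25,130),rot(0))
p=tube("wrist"); np.savez("w5.npz",C=cloud(p)); cv2.imwrite("pics/w5.png",p["pixels"])
```

```text
False [ -65.13365409 -142.10632793] [ 0.21110789 -0.30799455 -0.24829024]
wrist tube c [-51.6 -83.4] size [97.5 30. ] theta 10.61 conf 0.76 t 24.5417
wrist tube c [-37.4  -4.4] size [258.6  31.1] theta 10.6 conf 0.73 t 27.4167
```

View pics/w5.png

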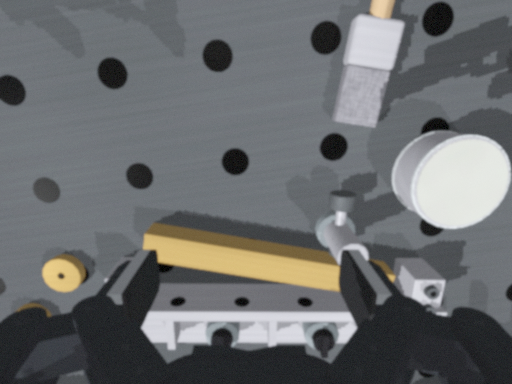

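Run:
```python
from h import *
bot.move_linear(W(-125,-25,60),feed=.3)
bot.grab(20)
bot.goto(W(-67,-170,40),rot(100.6))
bot.move_linear(W(-67,-170,-29),feed=.15)
print(bot.move_linear(W(-65.5,-134.6,-29),feed=.07,threshold=15),J(bot.current_ee_pos())[0],bot.current_force())
tube("wrist")
bot.move_linear(W(-70,-162,-29),feed=.15); bot.move_linear(W(-75,-162,40),feed=.25)
bot.ungrasp()
bot.goto(W(-125,-25,100),rot(0))
p=tube("wrist")
```

```text
False [ -65.51609732 -133.6821847 ] [ 0.09713141 -0.39439003 -0.7299934 ]
wrist tube c [-51.4 -75.2] size [96.9 30.3] theta 10.57 conf 0.9 t 31.2583
wrist tube c [-138.5  137.9] size [32.4 81.5] theta 19.32 conf 0.65 t 34.2333
```

Run:
```python
from h import *
y=-26
bot.move_linear(W(-104,y,20),feed=.25); bot.move_linear(W(-104,y,-39),feed=.15)
print(bot.move_linear(W(-60,y,-39),feed=.07,threshold=20),J(bot.current_ee_pos())[0],bot.current_force())
print(bot.move_linear(W(-36,y,-39),feed=.04,threshold=10),J(bot.current_ee_pos())[0],bot.current_force(),bot.current_time())
bot.move_linear(W(-75,y,-39),feed=.15)
bot.move_linear(W(-140,y,130),feed=.3)
p=tube("wrist"); np.savez("w6.npz",C=cloud(p)); cv2.imwrite("pics/w6.png",p["pixels"])
```

```text
False [-59.41419318 -25.75291268] [ 0.01478693 -0.4836319  -0.11953495]
True [-40.19589798 -26.05098078] [ 0.73467331 -0.42904543 -0.97087855] 36.5833
wrist tube c [-14.2   6.7] size [258.3  31.6] theta 0.35 conf 0.58 t 37.8
```

View pics/w6.png

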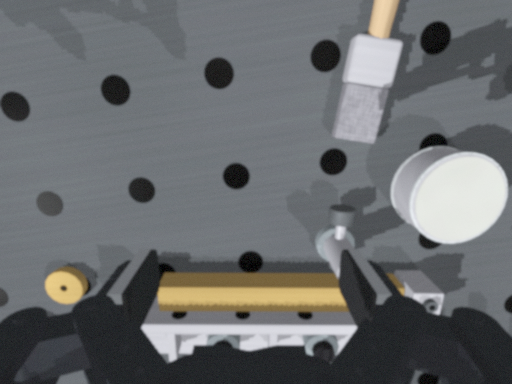

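Run:
```python
from h import *
for y in (-75,-18):
    bot.move_linear(W(-75,y,20),feed=.3); bot.move_linear(W(-75,y,-39),feed=.15)
    print(bot.move_linear(W(-34,y,-39),feed=.05,threshold=22),J(bot.current_ee_pos())[0],bot.current_force())
    bot.move_linear(W(-75,y,-39),feed=.2); bot.move_linear(W(-90,y,40),feed=.3)
bot.goto(W(-160,-40,170),rot(0))
p=tube("wrist"); C=cloud(p).reshape(-1,3)
j=J(C); k=(C[:,2]>.024)&(C[:,2]<.035)&(j[:,0]>-36)&(j[:,0]<-2)
for y in range(-130,131,20):
    q=k&(np.abs(j[:,1]-y)<10)
    f=(C[:,2]>.0475)&(C[:,2]<.055)&(j[:,0]>-8)&(j[:,0]<20)&(np.abs(j[:,1]-y)<10)
    if q.sum()>5: print(y,q.sum(),"near edge",np.percentile(j[q,0],[2,98]).round(1),"fence top front",np.percentile(j[f,0],2).round(1) if f.sum()>5 else None)
bot.goto([.3,.2,.3],rot(0))
p=tube("top"); print(bot.current_time())
for q in ("wax_tin","disc_1","clamp_post"):
    P,c,m=pts(q,p); print(q,np.median(P,0).round(3))
p=bot.read_camera("scene"); im=p["pixels"][120:300,150:400]; cv2.imwrite("pics/s7.png",cv2.resize(im,None,fx=3,fy=3,interpolation=cv2.INTER_CUBIC))
```

```text
False [-40.42670035 -75.84234343] [-13.11012489   1.55662934   8.54437639]
True [-40.97139653 -19.634557  ] [ 0.13331199 -0.31825829 -0.20439652]
wrist tube c [-15.3   7.2] size [ 31.1 259.8] theta -0.13 conf 0.91 t 43.8917
-130 116 near edge [-34.   -3.6] fence top front -0.7
-110 386 near edge [-30.   -2.6] fence top front -0.4
-90 386 near edge [-29.9  -3.1] fence top front -0.2
-70 379 near edge [-29.8  -2.7] fence top front 0.1
-50 375 near edge [-29.8  -2.5] fence top front 0.1
-30 389 near edge [-29.7  -2.7] fence top front 0.2
-10 378 near edge [-29.6  -2.7] fence top front 0.2
10 378 near edge [-29.6  -2.5] fence top front 0.4
30 378 near edge [-29.4  -2.6] fence top front 0.5
50 380 near edge [-29.3  -2.4] fence top front 0.6
70 172 near edge [-29.1  -2.3] fence top front 0.6
130 69 near edge [-32.8 -22. ] fence top front None
top tube c [-12.4   9.9] size [257.2  31.3] theta 0.29 conf 0.93 t 44.95
44.95
wax_tin [0.539 0.297 0.046]
disc_1 [ 0.595 -0.105  0.011]
clamp_post [0.579 0.195 0.032]
```

View pics/s7.png

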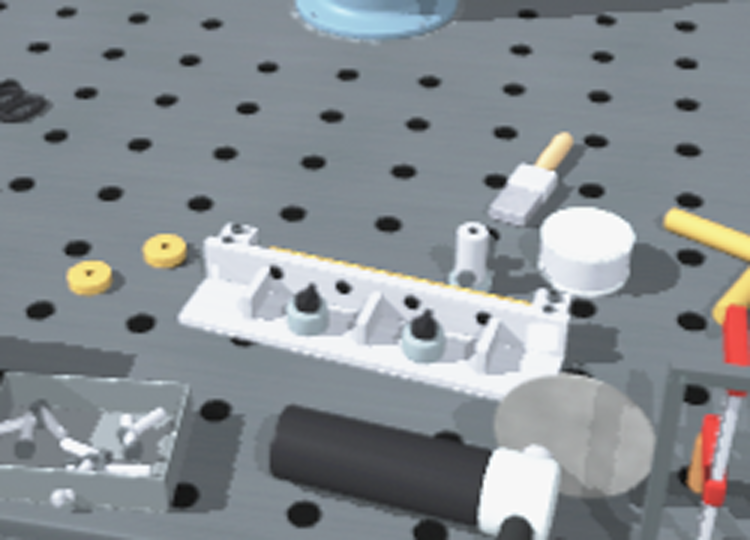

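```bash
python3 -c "
from rig import bot
print(bot.hand_in())"
```

```text
the job is handed in; nothing more can be done
None
```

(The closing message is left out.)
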